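# Find the unlatched outlet cover and push it open

### The arm

A 6-joint arm with a two-finger parallel gripper is mounted at the origin on the work surface; the furniture and walls round the work are solid. World frame = base frame: x ahead of the robot, y to its left, z up, the work surface at z = 0. Lengths are in m, angles in rad, forces in N, time in s.
With the tool pointing down it reaches from about 0.375 to 0.9 m from the base axis. Payload 3.1 kg.
Tool frame: the origin (TCP) lies midway between the tips of the shut fingers; the grasp point (between the pads) lies 19 mm behind it; z points along the fingers, y is the direction in which the jaws open and shut (so a half turn about z gives the same grasp; the last joint's range is limited). The gripper opens to 87 mm and grips with 3 to 60 N. Pads are 19 mm wide; open, the fingers measure 117 mm over their backs; the gripper's body (75 mm by 190 mm) begins 51 mm behind the grasp point.
Start: joints at [-1.359, 0.527, 1.433, -0, 1.181, -0.178], TCP at [0.238, -0.578, 0.223] pointing down, gripper open.
Joint ranges: [-3.08, 3.08], [-0.75, 2.2], [0.22, 2.44], [-1.43, 4.57], [0, 2.65], [-2.85, 2.85]. Speed limits (rad/s): [2.79, 2.79, 3.14, 3.14, 3.14, 3.14].

### API

Orientations are given as a rotation vector (axis times angle).
In Python, from workcell import ctrl, claw, planner, get_image, order gives the robot as it stands. The module is installed in compiled form; this text tells all that it offers. Calls block until the motion is done:
- ctrl.reach(position, orientation): joint-space move of the TCP to a pose.
- ctrl.servo_line(position, attitude=None, max_speed=0.15, force_limit=None): straight line of the TCP; attitude=None keeps the orientation; max_speed is the mean speed in m/s. With force_limit (N) it stops when the force on the tool has changed by that much, and returns True; else False.
- ctrl.move_joints(angles): joint-space move.
- claw.command_gripper(opening, strength=None): opening from 0.0 (shut) to 1.0 (fully open); strength is the grip in N (None keeps the last); returns when the fingers have stopped.
- ctrl.sleep(seconds).
- planner.solve_ik(position, orientation): joint angles nearest the present ones, or None.
- ctrl.state(): the state.
- get_image(name): name is "side" or "top"; returns a dict with "pixels" (400x640x3 uint8, red, green, blue), "fov_y" (degrees; the focal length in pixels is half the picture's height over the tangent of half this angle, whatever the lens; pixels are square), "cx", "cy" (the principal point, pixels), "rvec" (rotation vector, rad) and "tvec" (3), from world to camera coordinates, as OpenCV has them. Camera axes: x right, y down, z forward; pixel columns grow to the right and rows downward; lengths in m; the calibration is good to about 2 mm. A picture is of the moment at which its call begins. There is no depth.
A pose or a line that the arm cannot do raises ctrl.IKError and nothing moves.
- order.sign_off(): hands the job in, once; it reports no verdict.
The state is a dict: "time": time; "qpos": joint angles; "joint_vel": joint speeds; "tau": joint torques, N m; "tcp_pos": TCP position; "orientation": TCP orientation; "ft_force": force on the tool from outside, world axes, zero at the start; "ft_torque": the same for the moment, N m; "gripper_width": opening from 0.0 (shut) to 1.0 (fully open).
Only numpy, scipy, OpenCV 4.12 (cv2) and the standard library are available. Lean on these libraries where they do the work, as an engineer would, in place of code of your own. Each camera call takes 0.05 s, during which the arm holds its last target.

### The job

Four identical tilt covers lie flush in the top of the low white service box on the bench, and one of them is unlatched. Press gently with the fingertips on the ribbed end of one cover after another until you find the one that rocks, then push that end down until the cover has tipped fully open against its stop, and move clear of it. Do not pinch or lift anything, do not press hard on covers that do not give, and leave the nest block and the two pots where they stand.

Things in the scene. Friction and masses are not known exactly. Their poses are not given: they have to be found in the camera images.
- service_box: Low white metal box fixed to the bench, 150 (x) x 490 (y) x 70 mm high, flat top. Origin on the bench under the covers' common pivot line, midway along their row; x to the back, y along the row to the left. Front edge at x = -85, back at +65, ends at y = -205 and +285 mm. Four like covers lie flush in its top, 95 mm apart; three are latched and rigid, one (it varies, not to be told by eye) is loose.
- cover_1 (a point): Push point of cover 1 (leftmost): on its top face, middle of the ribbed front end, 40 mm in front of its pivot line; axes as the box. Fixed to the box: stays put when the cover tilts. Each bare-metal cover is 100 mm deep (60 in front of the pivot line, 40 behind), 80 wide, 6 thick, in a 104 x 84 mm opening; dark ribs on the front end, a round lock head on the rear end.
- cover_2 (a point): Push point of cover 2 (second from the left), as for cover 1. At the open stop, the loose cover's surface 30 mm in front of the pivot line is about 30 mm below the box's top, and its raised rear edge about 30 mm above it; fingers find nothing else in the bay down to 48 mm below the top.
- cover_3 (a point): Push point of cover 3 (third from the left), as for cover 1.
- cover_4 (a point): Push point of cover 4 (rightmost), as for cover 1.
- hatch (a joint): Tilt of the loose cover about its pivot line (parallel to the box's y), rad: 0 flush, positive with the ribbed end down and rear end up; stops at -0.07 and +0.80 (fully open). About 2 N on the ribbed end tips it; it stays at the angle where it is left. Pressed on the rear end it only rocks 3 mm. Does not tell which cover it is.
- nest_block: Small pale round-socketed block, 50 x 50 x 25 mm, loose, standing on the box's top beyond cover 1 at the left end. Origin at the centre of its underside. Leave alone.
- small_pot: Small white pot with a red cap, 45 mm across, 38 mm high, loose on the bench in front of the box. Origin at the centre of its underside. Leave alone.
- tall_pot: White pot with a blue cap, 45 mm across, 52 mm high, loose on the bench in front of the box. Origin at the centre of its underside. Leave alone.

How it is judged:
By the outcome, as a careful person would: the job done as asked, in the order asked, and still so for the second after the job is handed in, with the robot touching nothing.
It also fails if it takes over 48 s, if anything falls off the work surface, if the arm or the gripper's body presses on something with over 40 N, if the wrist force passes 120 N, or if a joint passes its speed limit or range.

## Working session

There is one attempt and no reset: what is moved stays moved. The work goes in short steps, each a Python script; the robot and the scene stay as the last script left them, time stands still between calls to the robot, and variables do not carry over. Pictures are saved under pics/ and viewed, and the job is handed in when it is done.

```bash
mkdir -p pics; ls; python3 - <<'E'
from workcell import ctrl,get_image
import cv2
for n in("side","top"):
    d=get_image(n); cv2.imwrite(f"pics/{n}0.png",d["pixels"][:,:,::-1])
    print(n,{k:d[k] for k in d if k!="pixels"})
print(ctrl.state())
E
```

```text
pics
side {'fov_y': 57.14764107593976, 'cx': 312.78930698856203, 'cy': 199.18412619201405, 'rvec': array([ 2.19834653, -0.25296019,  0.15173489]), 'tvec': array([-0.45044791,  0.19469395,  0.7200225 ])}
top {'fov_y': 51.18552957827583, 'cx': 317.64781784387475, 'cy': 192.37697153893828, 'rvec': array([ 2.18386893, -2.24392127,  0.08253434]), 'tvec': array([0.09912689, 0.48595596, 0.90885612])}
{'time': 0.1, 'qpos': array([-1.35949853e+00,  5.28387213e-01,  1.43377920e+00,  1.18798446e-06,
        1.18141265e+00, -1.78515582e-01]), 'joint_vel': array([-3.34494511e-05, -3.19999066e-03, -2.92559257e-03,  1.12295128e-04,
       -5.65835619e-04,  4.54398768e-04]), 'tau': array([-5.93590503e-04, -4.40985203e+01, -1.77150840e+01,  6.35881629e-02,
        5.34209178e-02, -4.31970329e-05]), 'tcp_pos': array([ 0.23738635, -0.57744247,  0.22165929]), 'orientation': array([-3.08016053e+00, -6.08062568e-01,  4.93851409e-05]), 'ft_force': array([ 0.40735174, -0.37476671, -1.07418246]), 'ft_torque': array([ 0.02683677,  0.02300576, -0.01249513]), 'gripper_width': 1.0030304479791128}
```

View pics/side0.png

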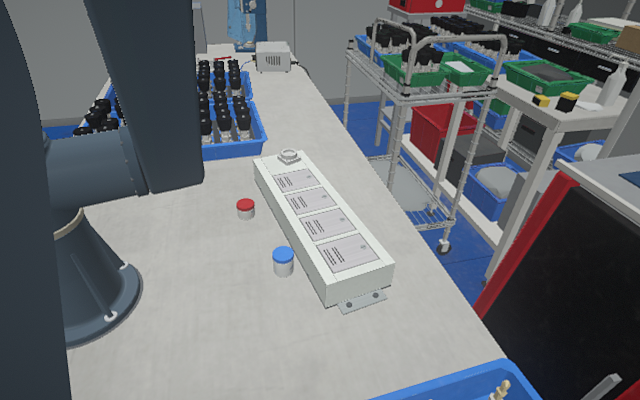

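View pics/top0.png

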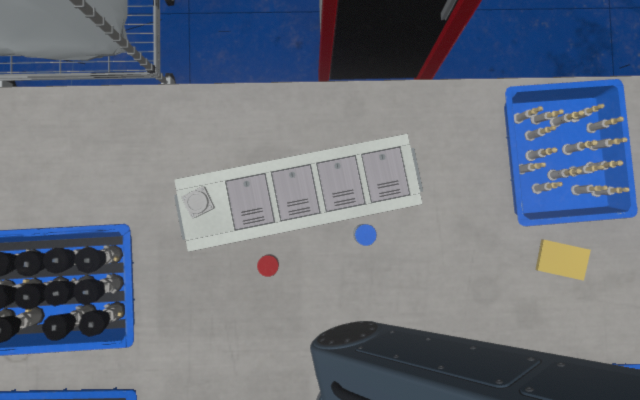

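```bash
python3 - <<'E'
import cv2
a=cv2.imread("pics/top0.png")[125:260,165:430]
cv2.imwrite("pics/topz.png",cv2.resize(a,None,fx=3,fy=3,interpolation=cv2.INTER_CUBIC))
a=cv2.imread("pics/side0.png")[140:320,230:410]
cv2.imwrite("pics/sidez.png",cv2.resize(a,None,fx=3.3,fy=3.3,interpolation=cv2.INTER_CUBIC))
E
```

```text
(no output)
```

View pics/topz.png

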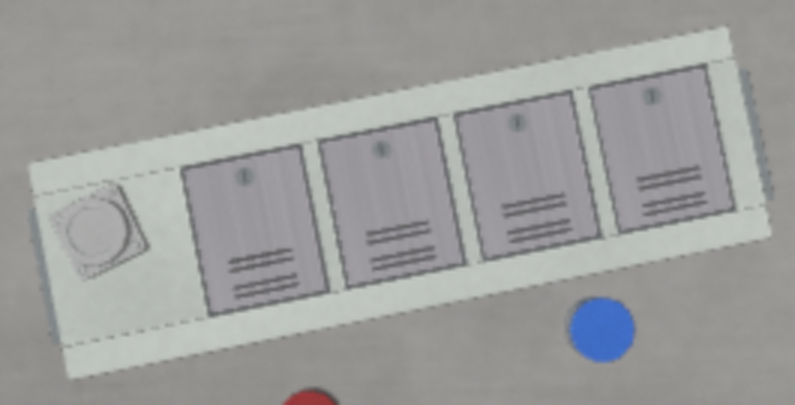

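View pics/sidez.png

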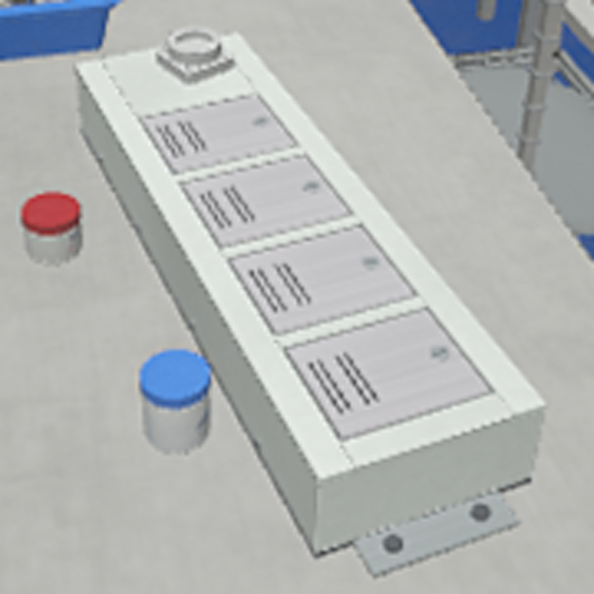

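```bash
cat > h.py <<'E'
import numpy as np,cv2
from scipy.optimize import least_squares
cal={"side":(57.14764107593976,312.789,199.184,[2.19834653,-0.25296019,0.15173489],[-0.45044791,0.19469395,0.7200225]),
"top":(51.18552957827583,317.648,192.377,[2.18386893,-2.24392127,0.08253434],[0.09912689,0.48595596,0.90885612])}
def proj(n,P):
    f,cx,cy,r,t=cal[n]; f=200/np.tan(np.radians(f/2))
    return cv2.projectPoints(np.asarray(P,float).reshape(-1,3),np.array(r),np.array(t),np.array([[f,0,cx],[0,f,cy],[0,0,1]]),None)[0][:,0]
def box2w(p,L):
    L=np.asarray(L,float).reshape(-1,3);c,s=np.cos(p[2]),np.sin(p[2])
    return L@np.array([[c,-s,0],[s,c,0],[0,0,1]]).T+[p[0],p[1],0]
E
python3 - <<'E'
from h import *
Z=.07
corn=[(.065,.285,Z),(.065,-.205,Z),(-.085,-.205,Z),(-.085,.285,Z)]
def op(y): return [(.042,y+.042,Z),(.042,y-.042,Z),(-.062,y-.042,Z),(-.062,y+.042,Z)]
Lt=np.array(corn+op(.1425)+op(-.1425))
ut=np.array([(30,163),(728,28),(771,237),(69,378),(181,168),(301,145),(329,291),(212,316),(589,88),(708,64),(735,210),(619,234)])
ut=(ut+.5)/3-.5+[165,125]
Ls=np.array([corn[2],corn[1],corn[3],corn[0]]); us=(np.array([(317,480),(543,407),(77,66),(237,35)])+.5)/3.3-.5+[230,140]
ft=lambda p:(proj("top",box2w(p,Lt))-ut)
fs=lambda p:(proj("side",box2w(p,Ls))-us)
x0=[.7,-.1,.15]
for f in (ft,fs,lambda p:np.vstack([ft(p),fs(p)])):
    r=least_squares(lambda p:f(p).ravel(),x0); print(r.x.round(4)); print(f(r.x).round(1).tolist())
p=r.x; np.save("box.npy",p)
for y in(.1425,.0475,-.0475,-.1425): print(box2w(p,[-.04,y,.07]), np.hypot(*box2w(p,[-.04,y,.07])[0,:2]))
E
```

```text
[0.5053 0.0881 0.1692]
[[-0.9, -0.3], [0.4, -0.8], [0.9, 0.3], [-0.4, 0.7], [-0.3, -0.4], [0.2, -0.7], [0.6, 0.5], [-1.1, 0.3], [-0.1, -0.4], [-0.2, -0.1], [1.0, 0.4], [0.0, 0.3]]
[0.5038 0.0851 0.1654]
[[-0.5, 0.7], [0.9, -0.0], [-0.9, -1.2], [0.4, -1.2]]
[0.505  0.0877 0.1679]
[[-0.8, -0.3], [0.7, -0.5], [1.1, 0.6], [-0.3, 0.6], [-0.1, -0.4], [0.4, -0.6], [0.7, 0.6], [-1.0, 0.3], [0.1, -0.2], [-0.0, 0.1], [1.1, 0.6], [0.2, 0.5], [0.1, -0.5], [1.2, -1.2], [-0.8, -1.6], [0.4, -1.7]]
[[0.44178998 0.22152165 0.07      ]] 0.49421678782840733
[[0.45766795 0.12785795 0.07      ]] 0.47519218161197047
[[0.47354592 0.03419424 0.07      ]] 0.47477888070012003
[[ 0.48942389 -0.05946947  0.07      ]] 0.49302369279028946
```

```bash
cat >> h.py <<'E'
def pose(xl,yl,z):
    p=np.load("box.npy"); w=box2w(p,[xl,yl,z])[0]
    return w,np.pi*np.array([np.cos(p[2]/2),np.sin(p[2]/2),0])
Y={1:.1425,2:.0475,3:-.0475,4:-.1425}
def probe(ctrl,k,first=False):
    w,o=pose(-.04,Y[k],.085)
    if first:
        ctrl.reach(pose(-.04,Y[k],.15)[0],o)
    else: ctrl.servo_line(pose(-.04,Y[k],.09)[0],o,max_speed=.12)
    ctrl.servo_line(w,o,max_speed=.06)
    f0=ctrl.state()["ft_force"]
    hit=ctrl.servo_line(pose(-.04,Y[k],.058)[0],o,max_speed=.015,force_limit=4)
    s=ctrl.state(); print(k,hit,"t",s["time"],"tcp",s["tcp_pos"].round(4),"dF",(s["ft_force"]-f0).round(2),flush=True)
    return hit
E
python3 - <<'E'
from workcell import ctrl,claw,planner
from h import *
for k in (4,3,2,1): print(k,planner.solve_ik(*pose(-.04,Y[k],.08)))
claw.command_gripper(0.0)
hit=probe(ctrl,4,True)
if hit: ctrl.servo_line(pose(-.04,Y[4],.09)[0],max_speed=.06)
print(ctrl.state()["time"],ctrl.state()["orientation"],pose(0,0,0)[1])
E
```

```text
4 [-3.48004432e-01  5.88511437e-01  1.88269194e+00 -4.44089210e-16
  6.70389272e-01  1.05486729e+00]
3 [-1.63893220e-01  5.74314893e-01  1.92784792e+00 -4.44089210e-16
  6.39429842e-01  1.23897850e+00]
2 [ 3.66549958e-02  5.74629291e-01  1.92682768e+00 -4.44089210e-16
  6.40135682e-01  1.43952672e+00]
1 [ 2.38251466e-01  5.89461921e-01  1.87972977e+00 -4.44089210e-16
  6.72400963e-01  1.64112319e+00]
4 True t 5.975 tcp [ 0.4894 -0.0595  0.0704] dF [0.34 0.25 4.35]
6.4583 [-3.13039342e+00 -2.63522997e-01  4.96000494e-04] [3.13052556 0.26346554 0.        ]
```

```bash
python3 - <<'E'
from workcell import ctrl,claw,planner
from h import *
for k in (3,2,1):
    hit=probe(ctrl,k)
    if not hit: break
    ctrl.servo_line(pose(-.04,Y[k],.09)[0],max_speed=.06)
print(ctrl.state()["time"],ctrl.state()["ft_force"])
E
```

```text
3 True t 8.6833 tcp [0.4735 0.0342 0.0704] dF [-1.12  0.33  4.1 ]
2 True t 11.3917 tcp [0.4576 0.1279 0.0704] dF [-0.04 -0.6   6.59]
1 False t 15.0167 tcp [0.4418 0.2215 0.0581] dF [-0.63  0.6   0.88]
15.0167 [-0.51240737 -0.15582295  1.36280529]
```

```bash
python3 - <<'E'
from workcell import ctrl,get_image
from h import *
import cv2
hit=ctrl.servo_line(pose(-.04,Y[1],.031)[0],max_speed=.02,force_limit=10)
s=ctrl.state(); print(hit,s["time"],s["tcp_pos"],s["ft_force"])
a=[get_image(n)["pixels"][:,:,::-1] for n in("side","top")]
cv2.imwrite("pics/p1.png",np.hstack([cv2.resize(a[0][100:300,200:400],(400,400)),cv2.resize(a[1][100:300,130:330],(400,400))]))
E
```

```text
True 15.95 [0.44031313 0.22124046 0.03843458] [-1.98415946  0.17201037  5.60832   ]
```

View pics/p1.png

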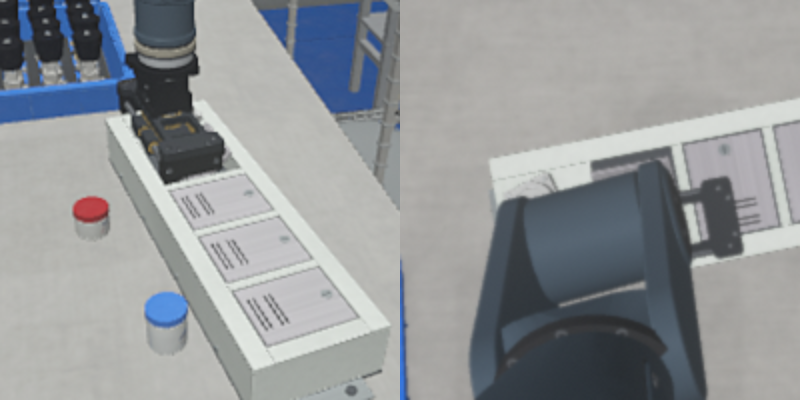

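```bash
python3 - <<'E'
from workcell import ctrl,get_image
from h import *
import cv2
hit=ctrl.servo_line(pose(-.04,Y[1],.033)[0],max_speed=.01,force_limit=10)
s=ctrl.state(); print(hit,s["time"],s["tcp_pos"],s["ft_force"])
ctrl.servo_line(pose(-.042,Y[1],.13)[0],max_speed=.06)
w=pose(-.04,Y[1],.2)[0]; ctrl.servo_line(w,max_speed=.12)
o=pose(0,0,0)[1]
ctrl.reach(pose(-.04,-.25,.22)[0],o)
s=ctrl.state(); print(s["time"],s["ft_force"])
a=[get_image(n)["pixels"][:,:,::-1] for n in("side","top")]
cv2.imwrite("pics/p2.png",np.hstack([cv2.resize(a[0][120:280,220:380],(400,400)),cv2.resize(a[1][120:280,150:310],(400,400))]))
E
```

```text
True 16.3417 [0.43998094 0.22119669 0.03796954] [-2.38352015 -1.43176238  5.81346564]
20.2167 [ 0.23812313 -0.19566279  0.32394224]
```

View pics/p2.png

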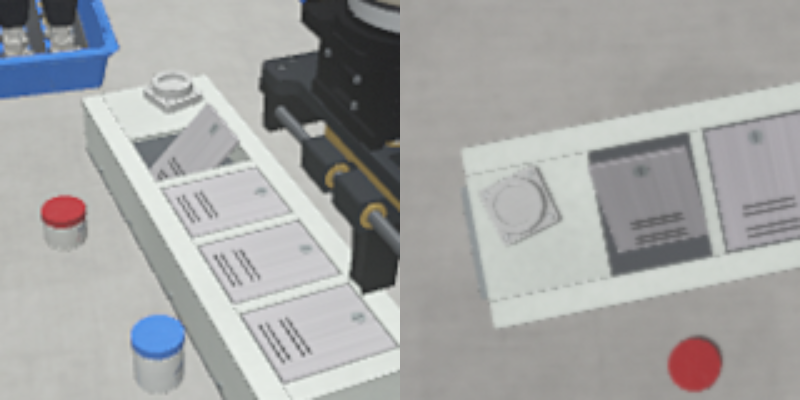

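```bash
python3 - <<'E'
from h import *
p=np.load("box.npy")
for th in(.6,.7,.75,.8):
    c,s=np.cos(th),np.sin(th)
    L=[(x*c,.1425+y,.07-x*-s) for x in(.04,-.06) for y in(.04,-.04)]
    W=box2w(p,L)
    print(th,((proj("top",W)-[150,120]+.5)*2.5+[400,0]).round(0).tolist(),((proj("side",W)-[220,120]+.5)*2.5).round(0).tolist())
import cv2
a=cv2.imread("pics/p2.png"); 
cv2.imwrite("pics/p3.png",np.hstack([cv2.resize(a[80:200,120:260],(400,343)),cv2.resize(a[110:290,580:740],(386,343*1))]))
E
```

```text
0.6 [[588.0, 160.0], [687.0, 141.0], [619.0, 260.0], [712.0, 242.0]] [[214.0, 103.0], [244.0, 141.0], [143.0, 163.0], [168.0, 204.0]]
0.7 [[587.0, 163.0], [687.0, 144.0], [619.0, 256.0], [711.0, 238.0]] [[212.0, 101.0], [242.0, 138.0], [146.0, 166.0], [172.0, 207.0]]
0.75 [[587.0, 165.0], [687.0, 145.0], [619.0, 254.0], [711.0, 235.0]] [[211.0, 100.0], [241.0, 137.0], [148.0, 167.0], [173.0, 208.0]]
0.8 [[587.0, 166.0], [687.0, 147.0], [619.0, 251.0], [711.0, 233.0]] [[210.0, 99.0], [240.0, 137.0], [150.0, 168.0], [175.0, 210.0]]
```

View pics/p3.png

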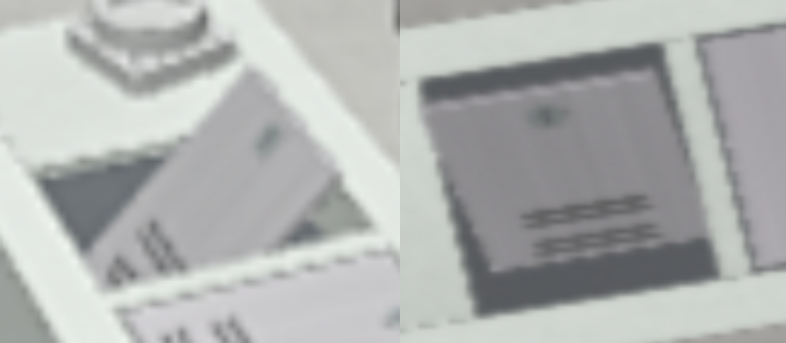

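```bash
python3 - <<'E'
from workcell import ctrl,get_image
from h import *
import cv2
o=pose(0,0,0)[1]
ctrl.reach(pose(-.033,Y[1],.15)[0],o)
ctrl.servo_line(pose(-.033,Y[1],.065)[0],o,max_speed=.07)
for lim in (3,9):
    hit=ctrl.servo_line(pose(-.033,Y[1],.036)[0],o,max_speed=.02,force_limit=lim)
    s=ctrl.state(); print(hit,s["time"],s["tcp_pos"],s["ft_force"])
p=np.load("box.npy"); print(box2w([0,0,-p[2]],s["tcp_pos"]-[p[0],p[1],0]))
ctrl.servo_line(pose(-.036,Y[1],.15)[0],o,max_speed=.08)
ctrl.reach(pose(-.04,-.25,.22)[0],o)
ctrl.sleep(.3)
s=ctrl.state(); print(s["time"],s["ft_force"])
a=[get_image(n)["pixels"][:,:,::-1] for n in("side","top")]
cv2.imwrite("pics/p4.png",np.hstack([cv2.resize(a[0][120:280,220:380],(400,400)),cv2.resize(a[1][120:280,150:310],(400,400))]))
E
```

```text
True 24.075 [0.44783043 0.22251151 0.04670877] [-0.36070012  0.70660698  2.98883995]
True 24.3333 [0.44746528 0.22247607 0.04586682] [-0.06450484 -0.31653816  6.30405642]
[[-0.03424502  0.14249244  0.04586682]]
27.5667 [-0.75937188 -0.36734601  0.70614368]
```

View pics/p4.png

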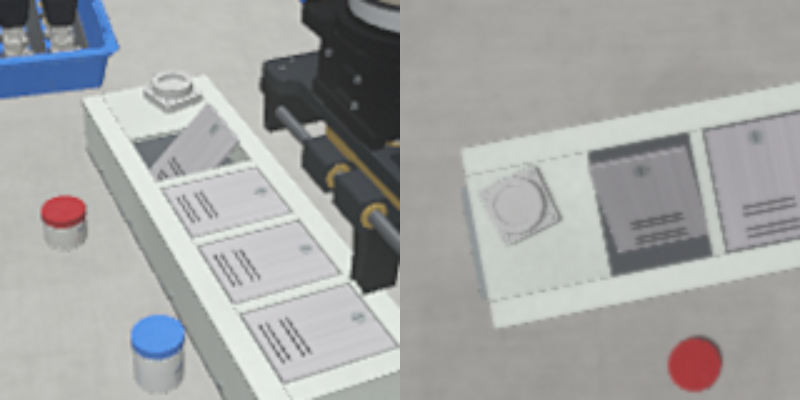

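```bash
python3 -c "
from workcell import order,ctrl
order.sign_off();print(ctrl.state()['time'])"
```

```text
the job is handed in; nothing more can be done
the job is handed in; nothing more can be done
```

The loose cover is cover 1, the leftmost. I tipped it fully open against its stop, moved the arm clear, and handed the job in at about 27.6 s of the 48 s allowed.

- **Finding it:** With the fingers shut, I pressed the ribbed ends in the order 4, 3, 2, 1. Covers 4, 3 and 2 were rigid at z = 0.070 m, and I backed off each at 4–7 N. Cover 1 sank 12 mm with only about 1 N, so I pushed it on down.
- **Checking it is open:** It stopped hard about 32 mm below the top, and two more pushes barely moved it. The fingers' stopping heights at two places on the cover give a tilt of about 0.80 rad. The camera images agree roughly, at 0.75–0.80 rad, and did not change after the last push.
- **The rest of the scene:** In the last pictures, the nest block and both pots are where they started. The arm is clear to the right and touching nothing.

No check failed or disagreed beyond that camera spread.

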